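Couple the carrier arm to the ball of its dock

TASK

Swing the locking lever of the loose carrier arm up, lower the arm's socket fully home over the ball of the dock with its platform foot on the rubber rest, and then press the lever all the way down so that it locks the ball. The ball stands off the middle of its round adjuster disc, to any side, so feel for it; never push the arm hard against the dock (stay under about 25 N) or let it tip, as its platform must stay level; leave the timer and the small dark vial where they stand.

Things in the scene. Friction and masses are not known exactly. Their poses are not given: they have to be found in the camera images.
- dock: Fixed dock: dark steel base plate 285 x 76 x 10 mm carrying a ball stud and, behind it, a rest. Origin on the worktop beneath the MIDDLE of the round adjuster disc (52 mm across) that carries the stud; x runs along the plate from the ball to the rest, z up.
- ball_mid (a point): Point on the dock 62 mm above its origin, over the middle of the adjuster disc. The centre of the steel ball (30 mm in diameter, on a neck 15 mm thick) lies at this height but 8 mm to one side of this point, in any horizontal direction; the disc is clamped, immovable. The direction is not reported: feel for it or see it. Axes as the dock.
- dock_rest (a point): Middle of the rest's rubber top, 50 x 56 mm, 40 mm above the worktop, 190 mm along the dock's x from its origin. The foot of the carrier arm ends anywhere on it.
- carrier_socket (a point): Centre of the ball seat in the socket of the loose carrier arm (0.55 to 0.9 kg), 22 mm above the arm's underside; x along the arm from socket to platform, y across, z up. Socket: aluminium cup, 52 mm outside, open below; seat 33 mm wide, mouth flared to 37 mm over its lowest 6 mm; ceiling 15 mm above this point, rim 22 mm below. Fully home, this point is at the ball's centre.
- carrier_foot (a point): Underside of the foot (24 mm thick) below the arm's round platform (70 mm across), 190 mm behind the socket's centre. Rim of the socket and foot stand level on the worktop; home on the dock the arm is level and parallel to the dock's x. Lowered off the ball's centre, the arm stops 3 to 35 mm too high and the side force of the ball on the arm points the way the arm must be shifted.
- carrier_grip (a point): Grip point of the black block by which the arm is lifted, close above its centre of mass: block 30 mm along the arm, 24 mm wide (y), 14 to 60 mm above the arm's underside; this point 45 mm above the underside and 125 mm behind the socket's centre along x. Axes as carrier_socket.
- lever (a joint): Angle of the locking lever: 0 = level along the arm, down and locked (stop); grows as its end swings up and over toward the socket; 1.5 = upright (stop). Starts at 0 to 0.2. Friction (2 to 3 N at its end) holds it where it is left. Its pawl reaches under the ball as it comes down: below about 0.3 it keeps the ball out of the socket, and it closes to 0 only with the ball fully home.
- lever_pivot (a point): Pivot of the lever, its axis across the arm (y); 30 mm behind the socket's seat centre and 22 mm above it. Axes as carrier_socket.
- lever_bar (a point): Middle of the round steel cross handle at the end of the lever: 13 mm thick, 28 mm long across the arm (y), flat ends; a sleeve that spins freely about its own y axis, so it can be pinched by its ends and swung. Free on both sides, 10 mm above the rails (which are narrower, 17 mm over both). 49 mm from the pivot along the lever and 7 mm off the pivot's line (above it when the lever is down). x points along the lever from pivot to handle.
- timer: White laboratory timer, 70 x 66 x 21 mm, loose bystander; origin at the centre of its underside.
- vial_black: Small dark vial, 28 mm across, 72 mm high, loose bystander; origin at the centre of its underside.

How it is judged:
By the outcome, as a careful person would: the job done as asked, in the order asked, and still so for the second after the job is handed in, with the robot touching nothing.
It also fails if it takes over 72 s, if anything falls off the work surface, if the arm or the gripper's body presses on something with over 40 N, if the wrist force passes 120 N, or if a joint passes its speed limit or range.

ROBOT

A 6-joint arm with a two-finger parallel gripper is mounted at the origin on a cart in front of the work surface, level with it; the furniture and walls round the work are solid. World frame = base frame: x ahead of the robot, y to its left, z up, the work surface at z = 0. Lengths are in m, angles in rad, forces in N, time in s.
With the tool pointing down it reaches from about 0.3 to 0.775 m from the base axis. Payload 14.6 kg.
Tool frame: the origin (TCP) lies midway between the tips of the shut fingers; the grasp point (between the pads) lies 19 mm behind it; z points along the fingers, y is the line along which they close (so a half turn about z gives the same grasp; the last joint's range is limited). The gripper opens to 94 mm and grips with 3 to 60 N. Pads are 16 mm wide; open, the fingers measure 119 mm over their backs; the gripper's body (75 mm by 177 mm) begins 78 mm behind the grasp point.
Start: joints at [-1.225, 0.3, 1.521, -0, 1.321, -0.067], TCP at [0.221, -0.504, 0.205] pointing down, gripper open.
Joint ranges: [-3.03, 3.03], [-0.79, 2.21], [0.23, 2.52], [-1.04, 4.18], [0, 3.07], [-2.55, 2.55]. Speed limits (rad/s): [2.22, 2.22, 2.57, 3.14, 3.14, 3.14].

INTERFACE

Orientations are given as [roll, pitch, yaw] about the fixed x, y, z axes, in that order (R = Rz(yaw) Ry(pitch) Rx(roll)).
In Python, from station import * gives the robot as it stands.
- The arm moves only by the tool send_rows, never from a script. Its argument "targets" is a list of rows, each an object of numbers: "x", "y", "z": the shift along the world's x, y, z in units of 0.2 m (1.0 is 0.2 m); "spin": the turn about the world's z in units of pi/2 rad (1.0 is pi/2 rad); "claw": the finger opening in mm, from 0 to 94. A call has 1 to 20 rows; each row shifts and turns the commanded pose from where the row before left it; what a row does not reach is not made up. A row lasts 1/10 s, in which the tool goes at most 50 mm and 8.59 degrees, less where a joint would pass 70% of its speed; a pose out of reach is approached as far as the arm can. A call with a number of a shift or a turn outside -1 to 1 is refused whole. A call with a gripper value outside its range is refused whole. The fingers move at their own pace and stop on an object; "force" is the grip in N (left out, the last holds). Time passes only in rows, so rows that do not move let the fingers close. It gives the time, the measured TCP pose, the force, the opening and the grip force at its end, in the units of the state.
- get_obs(): the state, without advancing time (a new reading comes with each control period).
- camera(name): name is "scene" or "top" or "wrist"; returns the picture (420x560x3 uint8, blue, green, red); there is no depth.
- camera_model(name): a dict with "fovy" (degrees; the focal length in pixels is half the picture's height over the tangent of half this angle, whatever the lens; pixels are square), "cx", "cy" (the principal point, pixels), "T" (4x4, takes a point from camera to world coordinates). Camera axes: x right, y down, z forward; pixel columns grow to the right and rows downward; lengths in m; the calibration is good to about 2 mm. A picture is of the moment at which its call begins: read the wrist's pose just before it. camera_model takes no time and is no camera call; for the wrist camera it gives the pose at the moment of the call.
- hand_in(): hands the job in; it is judged then, once.
The state is a dict: "time_s": time; "qpos": joint angles; "joint_vel": joint speeds; "tau": joint torques, N m; "ee_pos": TCP position; "eef_rot": TCP orientation; "force": force on the tool from outside, world axes, zero at the start; "moment": the same for the moment, N m; "grip_width": finger opening in m; "grip_force": force on a finger pad.
Only numpy, scipy, OpenCV 4.12 (cv2) and the standard library are available. Lean on these libraries where they do the work, as an engineer would, in place of code of your own. Each camera call takes 0.05 s, during which the arm holds its last target. There are 200 camera calls.

## Working session

There is one attempt and no reset: what is moved stays moved. The work goes in short steps, Python scripts to look and compute and a tool call to move; the robot and the scene stay as the last step left them, time stands still between calls to the robot, and variables do not carry over. Pictures are saved under pics/ and viewed, at most 10 in all, crops included, and the job is handed in when it is done.

Besides the shell and the picture viewer there is one more tool, called after "Emit:" as name([rows], argument=value, ...), one row to a line, values as JSON. send_rows: Moves the arm, as the interface text tells. Its arguments: {"type":"object","properties":{"targets":{"type":"array"},"force":{"type":"number"}},"required":["targets"]}

```bash
ls; mkdir -p pics; python3 - <<'E'
from station import *
import cv2,numpy as np
o=get_obs();print({k:np.round(v,3) for k,v in o.items()})
a=camera("scene");b=camera("top")
cv2.imwrite("pics/scene.png",a);cv2.imwrite("pics/top.png",b)
for n in("scene","top","wrist"):
  m=camera_model(n);print(n,m["fovy"],m["cx"],m["cy"],np.round(m["T"],4).tolist())
E
```

```text
pics
{'time_s': np.float64(0.0), 'qpos': array([-1.225,  0.3  ,  1.522, -0.   ,  1.321, -0.067]), 'joint_vel': array([ 0.001,  0.001,  0.001, -0.   , -0.   ,  0.001]), 'tau': array([-0.0000e+00, -5.3180e+01, -3.5274e+01,  7.1000e-02,  2.4000e-02,
       -0.0000e+00]), 'ee_pos': array([ 0.221, -0.504,  0.205]), 'eef_rot': array([-3.14 , -0.   ,  0.413]), 'force': array([-0.035,  0.877,  0.851]), 'moment': array([ 0.004, -0.   , -0.016]), 'grip_force': np.float64(0.0), 'grip_width': np.float64(0.094)}
scene 45.382882582040274 281.2274400994469 198.2920011424264 [[-0.8636, -0.1999, 0.4629, 0.0404], [-0.5036, 0.3841, -0.7738, 0.8586], [-0.0231, -0.9014, -0.4323, 0.5579], [0.0, 0.0, 0.0, 1.0]]
top 53.51228870320045 287.9727396987093 207.83545501130257 [[0.0217, -0.991, 0.132, 0.4135], [-0.9997, -0.0206, 0.0095, -0.0018], [-0.0067, -0.1322, -0.9912, 0.9813], [0.0, 0.0, 0.0, 1.0]]
wrist 65.39721641611892 282.19789598946284 209.1185671294058 [[0.4008, -0.8823, -0.2468, 0.292], [-0.9162, -0.3864, -0.1067, -0.4728], [-0.0013, 0.2689, -0.9632, 0.385], [0.0, 0.0, 0.0, 1.0]]
```

View pics/scene.png

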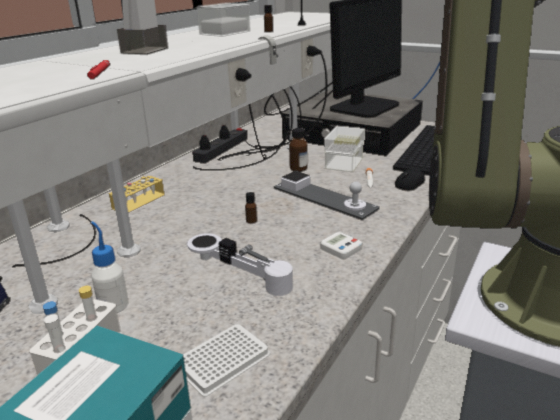

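View pics/top.png

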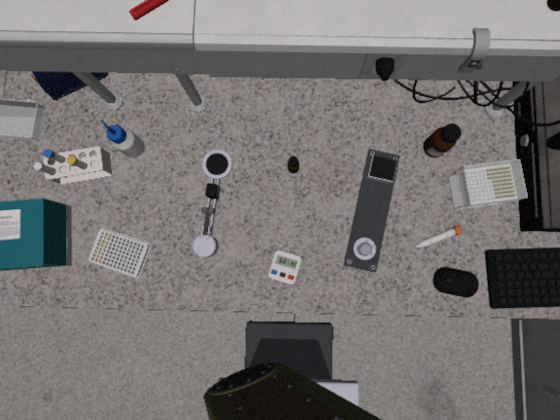

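The scene shows the carrier (socket 279,278; platform 205,243) and the dock (ball 356,188; rest 295,183). In the top view the socket is at (204,246), platform (217,164), block (212,191), ball (365,249), rest (382,168), vial (293,165) and timer (285,267). I'll enlarge the relevant parts next.

```bash
python3 - <<'E'
import cv2,numpy as np
a=cv2.imread("pics/scene.png");b=cv2.imread("pics/top.png")
f=lambda im,x,y,w,h,s:cv2.resize(im[y:y+h,x:x+w],None,fx=s,fy=s,interpolation=cv2.INTER_CUBIC)
M=np.zeros((600,800,3),np.uint8)
def put(c,x,y): M[y:y+c.shape[0],x:x+c.shape[1]]=c
put(f(b,180,145,60,120,5),0,0)       # carrier top
put(f(b,335,145,75,130,4.6),300,0)   # dock top -> 345x598
put(f(b,335,145,1,1,1),0,0)
cv2.imwrite("pics/c1.png",M[:,:650])
N=np.zeros((600,800,3),np.uint8);M=N
put(f(a,180,225,125,75,4.8),0,0)
put(f(a,265,165,120,55,4.3),0,362)
cv2.imwrite("pics/c2.png",M)
E
```

```text
(no output)
```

View pics/c1.png

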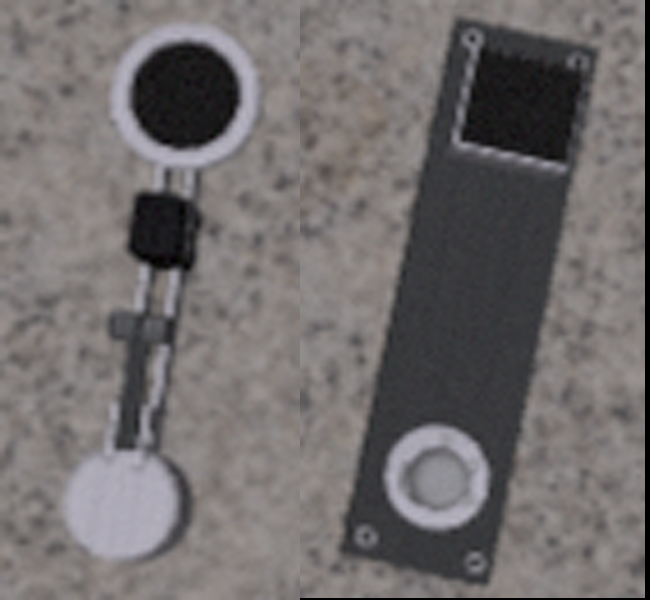

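View pics/c2.png

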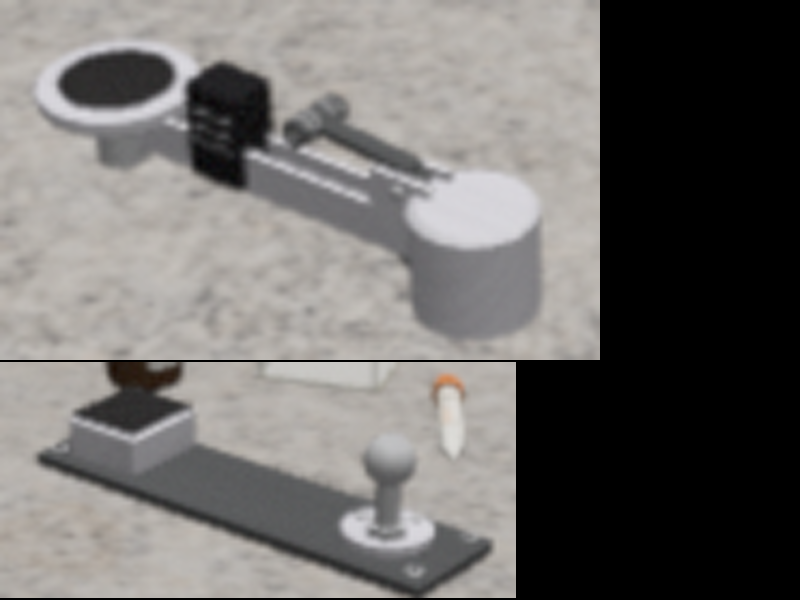

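```bash
cat > h.py <<'E'
from station import *
import cv2,numpy as np
def ray(n,u,v,m=None):
    m=m or camera_model(n);T=np.array(m["T"]);f=210/np.tan(np.radians(m["fovy"])/2)
    d=T[:3,:3]@np.array([(u-m["cx"])/f,(v-m["cy"])/f,1]);return T[:3,3],d/np.linalg.norm(d)
def onz(n,u,v,z,m=None):
    o,d=ray(n,u,v,m);return o+d*(z-o[2])/d[2]
def cross(r1,r2):
    (a,d),(b,e)=r1,r2;s=np.linalg.lstsq(np.c_[d,-e],b-a,rcond=None)[0]
    p,q=a+s[0]*d,b+s[1]*e;return (p+q)/2,np.linalg.norm(p-q)
E
python3 - <<'E'
from h import *
np.set_printoptions(precision=4,suppress=True)
C=lambda X,Y:(180+(X+.5)/5-.5,145+(Y+.5)/5-.5)
D=lambda X,Y:(335+(X-300+.5)/4.6-.5,145+(Y+.5)/4.6-.5)
S1=lambda X,Y:(180+(X+.5)/4.8-.5,225+(Y+.5)/4.8-.5)
S2=lambda X,Y:(265+(X+.5)/4.3-.5,165+(Y-362+.5)/4.3-.5)
pc=[onz("top",*D(*p),.01) for p in((458,18),(596,48),(490,582),(343,550))]
for i in range(4):print("corner",pc[i],np.linalg.norm(pc[i]-pc[i-1]))
print("disc",onz("top",*D(437,477),.015),"ball top",onz("top",*D(440,478),.062))
print("ball2",cross(ray("top",*D(440,478)),ray("scene",*S2(390,460))))
print("rest",onz("top",*D(522,107),.04), "scene",onz("scene",*S2(134,410),.04))
print("disc scene",onz("scene",*S2(388,527),.015))
print("socktop",cross(ray("top",*C(124,504)),ray("scene",*S1(474,210))))
print("plat",cross(ray("top",*C(186,95)),ray("scene",*S1(117,79))))
print("block",cross(ray("top",*C(162,228)),ray("scene",*S1(229,78))))
print("bar",cross(ray("top",*C(141,326)),ray("scene",*S1(317,120))))
E
```

```text
corner [ 0.6901 -0.1833  0.01  ] 0.2819909413253908
corner [ 0.6755 -0.2548  0.01  ] 0.0729623280890573
corner [ 0.4001 -0.1981  0.01  ] 0.2812452905832253
corner [ 0.4143 -0.1245  0.01  ] 0.07493670800795073
disc [ 0.4516 -0.1709  0.015 ] ball top [ 0.4493 -0.1641  0.062 ]
ball2 (array([ 0.4481, -0.165 ,  0.0602]), np.float64(0.0029435615155135333))
rest [ 0.6363 -0.2095  0.04  ] scene [ 0.6298 -0.2043  0.04  ]
disc scene [ 0.4492 -0.1733  0.015 ]
socktop (array([0.4489, 0.1935, 0.0405]), np.float64(0.0011771533722934183))
plat (array([0.6385, 0.1742, 0.0366]), np.float64(0.0023202698568598615))
block (array([0.573 , 0.1791, 0.0574]), np.float64(9.190327814123261e-05))
bar (array([0.5271, 0.1861, 0.0547]), np.float64(0.003607156372045031))
```

Emit:
send_rows([
  {"x": 0.085, "y": 0.192, "spin": -0.0182},
  {"x": 0.085, "y": 0.192, "spin": -0.0182},
  {"x": 0.085, "y": 0.192, "spin": -0.0182},
  {"x": 0.085, "y": 0.192, "spin": -0.0182},
  {"x": 0.085, "y": 0.192, "spin": -0.0182},
  {"x": 0.085, "y": 0.192, "spin": -0.0182},
  {"x": 0.085, "y": 0.192, "spin": -0.0182},
  {"x": 0.085, "y": 0.192, "spin": -0.0182},
  {"x": 0.085, "y": 0.192, "spin": -0.0182},
  {"x": 0.085, "y": 0.192, "spin": -0.0182},
  {"x": 0.085, "y": 0.192, "spin": -0.0182},
  {"x": 0.085, "y": 0.192, "spin": -0.0182},
  {"x": 0.085, "y": 0.192, "spin": -0.0182},
  {"x": 0.085, "y": 0.192, "spin": -0.0182},
  {"x": 0.085, "y": 0.192, "spin": -0.0182},
  {"x": 0.085, "y": 0.192, "spin": -0.0182},
  {"x": 0.085, "y": 0.192, "spin": -0.0182},
  {"x": 0.085, "y": 0.192, "spin": -0.0182},
  {},
  {},
])

```text
schema error: expected keys x, y, z, spin, claw
```

```bash
python3 - <<'E'
from h import *
o=get_obs();print(o["time_s"],o["ee_pos"],o["eef_rot"],o["force"])
m=camera_model("wrist");im=camera("wrist");print(np.round(m["T"],4).tolist())
cv2.imwrite("pics/w1.png",im);np.save("w1.npy",m["T"])
E
```

```text
0.1 [ 0.22055563 -0.50358228  0.20496416] [-3.14058852e+00 -6.86376915e-05  4.12784218e-01] [-0.823177   -0.53092332 -0.05108905]
[[0.4008, -0.8823, -0.2468, 0.292], [-0.9162, -0.3864, -0.1067, -0.4728], [-0.0013, 0.2689, -0.9632, 0.385], [0.0, 0.0, 0.0, 1.0]]
```

View pics/w1.png

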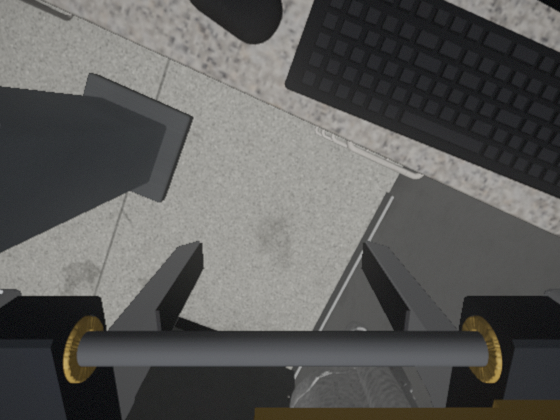

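The move was refused because every row needs all keys. The wrist picture shows only the floor and keyboard, with fingertips at about (200,245) and (365,245). I'll resend.

Emit:
send_rows([
  {"x": 0.085, "y": 0.192, "z": 0, "spin": -0.0182, "claw": 94},
  {"x": 0.085, "y": 0.192, "z": 0, "spin": -0.0182, "claw": 94},
  {"x": 0.085, "y": 0.192, "z": 0, "spin": -0.0182, "claw": 94},
  {"x": 0.085, "y": 0.192, "z": 0, "spin": -0.0182, "claw": 94},
  {"x": 0.085, "y": 0.192, "z": 0, "spin": -0.0182, "claw": 94},
  {"x": 0.085, "y": 0.192, "z": 0, "spin": -0.0182, "claw": 94},
  {"x": 0.085, "y": 0.192, "z": 0, "spin": -0.0182, "claw": 94},
  {"x": 0.085, "y": 0.192, "z": 0, "spin": -0.0182, "claw": 94},
  {"x": 0.085, "y": 0.192, "z": 0, "spin": -0.0182, "claw": 94},
  {"x": 0.085, "y": 0.192, "z": 0, "spin": -0.0182, "claw": 94},
  {"x": 0.085, "y": 0.192, "z": 0, "spin": -0.0182, "claw": 94},
  {"x": 0.085, "y": 0.192, "z": 0, "spin": -0.0182, "claw": 94},
  {"x": 0.085, "y": 0.192, "z": 0, "spin": -0.0182, "claw": 94},
  {"x": 0.085, "y": 0.192, "z": 0, "spin": -0.0182, "claw": 94},
  {"x": 0.085, "y": 0.192, "z": 0, "spin": -0.0182, "claw": 94},
  {"x": 0.085, "y": 0.192, "z": 0, "spin": -0.0182, "claw": 94},
  {"x": 0.085, "y": 0.192, "z": 0, "spin": -0.0182, "claw": 94},
  {"x": 0.085, "y": 0.192, "z": 0, "spin": -0.0182, "claw": 94},
  {"x": 0, "y": 0, "z": 0, "spin": 0, "claw": 94},
  {"x": 0, "y": 0, "z": 0, "spin": 0, "claw": 94},
])

```text
time_s: 2.15
ee_pos: [0.5263, 0.1877, 0.2048]
eef_rot: [3.141, 0.001, -0.1]
force: [-0.4, -0.7, 0.7]
grip_width: 0.094
grip_force: 0.0
```

```bash
python3 - <<'E'
from h import *
o=get_obs();print(o["time_s"],o["ee_pos"],o["eef_rot"],o["force"])
m=camera_model("wrist");im=camera("wrist");print(np.round(m["T"],4).tolist())
cv2.imwrite("pics/w2.png",im);np.save("w2.npy",m["T"])
E
```

```text
2.15 [0.52634954 0.187707   0.20475522] [ 3.14098377e+00  1.14520123e-03 -1.00166969e-01] [-0.43009919 -0.67997002  0.66657171]
[[-0.1005, -0.9579, -0.2689, 0.6041], [-0.9949, 0.0967, 0.0271, 0.1794], [0.0, 0.2703, -0.9628, 0.3847], [0.0, 0.0, 0.0, 1.0]]
```

View pics/w2.png

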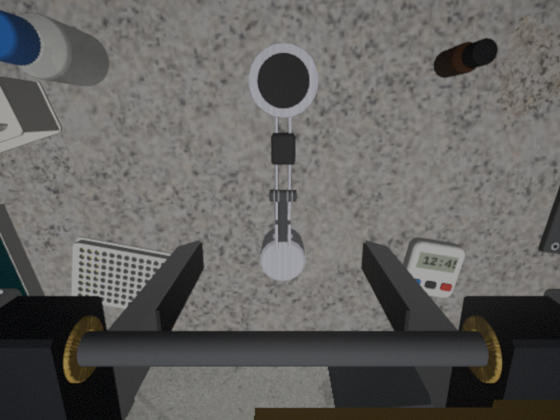

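The wrist view shows the carrier aligned with the tool: platform (283,80), block (283,148), bar (283,196), socket top about (284,257). The vial is at (455,62) and the timer at (433,268).

```bash
python3 - <<'E'
from h import *
np.set_printoptions(precision=4,suppress=True)
im=cv2.imread("pics/w2.png");g=cv2.cvtColor(im,cv2.COLOR_BGR2GRAY)
def blob(x0,y0,x1,y1,t,inv=True):
    m=(g[y0:y1,x0:x1]<t)if inv else(g[y0:y1,x0:x1]>t)
    n,l,s,c=cv2.connectedComponentsWithStats(m.astype(np.uint8));i=1+np.argmax(s[1:,4])
    return c[i]+[x0,y0],s[i]+[x0,y0,0,0,0]
p=blob(240,40,330,120,70);b=blob(262,125,305,170,70);r=blob(262,186,305,205,110);s=blob(255,232,312,290,190,False)
for n,q,z in(("plat",p,.037),("block",b,.05),("bar",r,.055),("sock",s,.042)):
    print(n,q[0],q[1],onz("wrist",*q[0],z))
# block top edges
x,y,w,h,_=b[1];print("blk far/near edges",onz("wrist",x+w/2,y,.06),onz("wrist",x+w/2,y+h,.06),"left",onz("wrist",x,y+h/2,.06),onz("wrist",x+w,y+h/2,.06))
for z in(.05,.055,.06):print(z,onz("wrist",*r[0],z))
print("vial",onz("top",293,165,.04),"timer",onz("top",285,267,.02))
E
```

```text
Traceback (most recent call last):
ValueError: attempt to get argmax of an empty sequence
```

```bash
python3 - <<'E'
from h import *
np.set_printoptions(precision=4,suppress=True)
im=cv2.imread("pics/w2.png");g=cv2.cvtColor(im,cv2.COLOR_BGR2GRAY)
print(g[196,264:304],g[150,264:304],g[130:170,276],g[257,250:316:3],g[185:210,274])
def blob(x0,y0,x1,y1,t,inv=True):
    m=(g[y0:y1,x0:x1]<t)if inv else(g[y0:y1,x0:x1]>t)
    n,l,s,c=cv2.connectedComponentsWithStats(m.astype(np.uint8));i=1+np.argmax(s[1:,4])
    return c[i]+[x0,y0],s[i]+[x0,y0,0,0,0]
for n,a,z in(("plat",(240,40,330,120,70),.037),("block",(262,125,305,170,70),.06),("bar",(262,186,305,205,110),.055),("sock",(255,232,312,290,165,False),.042)):
  try:
    q=blob(*a);x,y,w,h,_=q[1];print(n,q[0],q[1],onz("wrist",*q[0],z),"edges",onz("wrist",x+w/2,y,z),onz("wrist",x+w/2,y+h,z))
  except Exception as e:print(n,e)
E
```

```text
[123 122 120 113 101  78  67  68  75 110 125  75  68  93 117  97  72  69
  67  68  66  70  91 117  98  69  75 105 119  74  65  67  76 100 117 124
 128 130 134 134] [126 121 118 115 120 128 120  72  40  42  47  47  46  46  46  45  46  46
  46  48  45  46  48  47  47  47  46  46  47  39  49  96 137 138 137 131
 126 122 118 119] [159 159 137  64  35  40  41  47  47  44  44  45  46  46  43  46  46  44
  46  46  46  44  46  46  46  44  47  46  48  46  46  45  42  45  95 143
 160 160 159 160] [115 126 127 119 149 160 160 156 157 158 159 156 159 157 158 157 157 159
 145 129 134 127] [120 116 114 105  87  80  96 109 118 124 124 125 126 124 124 121 113 110
 108 108 113 115 112 109 108]
plat [282.9973  80.0763] [ 258   53   51   55 2201] [0.6396 0.1742 0.037 ] edges [0.6641 0.1712 0.037 ] [0.6131 0.1764 0.037 ]
block [282.69   148.0425] [271 132  25  33 729] [0.5752 0.1811 0.06  ] edges [0.5904 0.1788 0.06  ] [0.5586 0.182  0.06  ]
bar [282.1099 195.7802] [267 186  31  19 373] [0.5263 0.1867 0.055 ] edges [0.5365 0.1852 0.055 ] [0.5164 0.1873 0.055 ]
sock attempt to get argmax of an empty sequence
```

Emit:
send_rows([
  {"x": 0.001, "y": -0.002, "z": -0.2, "spin": 0, "claw": 54},
  {"x": 0.001, "y": -0.002, "z": -0.2, "spin": 0, "claw": 54},
  {"x": 0.001, "y": -0.002, "z": -0.1, "spin": 0, "claw": 54},
  {"x": 0, "y": -0.002, "z": -0.1, "spin": 0, "claw": 54},
  {"x": 0, "y": 0, "z": -0.1, "spin": 0, "claw": 54},
  {"x": 0, "y": 0, "z": -0.1, "spin": 0, "claw": 54},
  {"x": 0, "y": 0, "z": -0.035, "spin": 0, "claw": 54},
  {"x": 0, "y": 0, "z": 0, "spin": 0, "claw": 15},
  {"x": 0, "y": 0, "z": 0, "spin": 0, "claw": 15},
  {"x": 0, "y": 0, "z": 0, "spin": 0, "claw": 15},
  {"x": 0, "y": 0, "z": 0, "spin": 0, "claw": 15},
], force=12)

```text
time_s: 3.3
ee_pos: [0.5278, 0.186, 0.0394]
eef_rot: [-3.141, -0.002, -0.102]
force: [0.5, 2.7, 1.9]
grip_width: 0.0278
grip_force: 12.0
```

Emit:
send_rows([
  {"x": -0.011, "y": 0.001, "z": 0.03, "spin": 0, "claw": 15},
  {"x": -0.0145, "y": 0.0015, "z": 0.0285, "spin": 0, "claw": 15},
  {"x": -0.014, "y": 0.0015, "z": 0.0205, "spin": 0, "claw": 15},
  {"x": -0.0155, "y": 0.0015, "z": 0.019, "spin": 0, "claw": 15},
  {"x": -0.018, "y": 0.002, "z": 0.017, "spin": 0, "claw": 15},
  {"x": -0.019, "y": 0.002, "z": 0.016, "spin": 0, "claw": 15},
  {"x": -0.0205, "y": 0.002, "z": 0.0135, "spin": 0, "claw": 15},
  {"x": -0.022, "y": 0.002, "z": 0.0115, "spin": 0, "claw": 15},
  {"x": -0.023, "y": 0.0025, "z": 0.009, "spin": 0, "claw": 15},
  {"x": -0.024, "y": 0.0025, "z": 0.007, "spin": 0, "claw": 15},
  {"x": -0.0245, "y": 0.0025, "z": 0.004, "spin": 0, "claw": 15},
  {"x": -0.0245, "y": 0.0025, "z": 0.0025, "spin": 0, "claw": 15},
  {"x": 0, "y": 0, "z": 0, "spin": 0, "claw": 15},
  {"x": 0, "y": 0, "z": 0, "spin": 0, "claw": 15},
])

```text
time_s: 4.7
ee_pos: [0.482, 0.1911, 0.0764]
eef_rot: [-3.14, -0.003, -0.102]
force: [-0.7, 0.7, 16.8]
grip_width: 0.0279
grip_force: 12.0
```

Emit:
send_rows([
  {"x": 0, "y": 0, "z": 0, "spin": 0, "claw": 54},
  {"x": 0, "y": 0, "z": 0, "spin": 0, "claw": 54},
  {"x": 0, "y": 0, "z": 0, "spin": 0, "claw": 54},
  {"x": 0, "y": 0, "z": 0.15, "spin": 0, "claw": 60},
  {"x": 0.1, "y": -0.01, "z": 0.2, "spin": 0, "claw": 60},
  {"x": 0.2, "y": -0.02, "z": 0.2, "spin": 0, "claw": 60},
  {"x": 0.1, "y": -0.01, "z": 0.1, "spin": 0, "claw": 60},
  {"x": 0, "y": 0, "z": 0, "spin": 0, "claw": 60},
  {"x": 0, "y": 0, "z": 0, "spin": 0, "claw": 60},
])

```text
time_s: 5.6
ee_pos: [0.5558, 0.1828, 0.1983]
eef_rot: [3.141, 0.002, -0.102]
force: [0.7, 0.5, 0.4]
grip_width: 0.0603
grip_force: 0.0
```

```bash
python3 - <<'E'
from h import *
o=get_obs();print(o["time_s"],o["ee_pos"],o["eef_rot"],o["force"])
np.set_printoptions(precision=4,suppress=True)
im=camera("wrist");sc=camera("scene");g=cv2.cvtColor(im,cv2.COLOR_BGR2GRAY)
cv2.imwrite("pics/w3.png",im);cv2.imwrite("pics/s3.png",sc)
n,l,s,c=cv2.connectedComponentsWithStats((g[:,180:380]<70).astype(np.uint8))
for i in range(1,n):
    if s[i,4]>300:
        x,y,w,h,a=s[i];x+=180;q=c[i]+[180,0]
        print(q,(x,y,w,h,a),"z.037",onz("wrist",*q,.037),"z.06",onz("wrist",*q,.06),onz("wrist",x+w/2,y,.06),onz("wrist",x+w/2,y+h,.06))
M=np.zeros((600,800,3),np.uint8)
M[:360,:600]=cv2.resize(sc[225:300,180:305],(600,360),interpolation=2)
M[360:,:320]=cv2.resize(im[:,:],(320,240))
cv2.imwrite("pics/v3.png",M)
E
```

```text
5.6 [0.5557986  0.18283353 0.19834686] [ 3.14107259e+00  1.56595392e-03 -1.02071679e-01] [0.70224976 0.45059261 0.42271123]
[281.2358 113.5101] (np.int32(256), np.int32(88), np.int32(51), np.int32(52), np.int32(2082)) z.037 [0.6365 0.1752 0.037 ] z.06 [0.6363 0.1752 0.06  ] [0.6585 0.1726 0.06  ] [0.6121 0.1774 0.06  ]
[281.1233 179.5657] (np.int32(270), np.int32(162), np.int32(23), np.int32(35), np.int32(746)) z.037 [0.5699 0.1822 0.037 ] z.06 [0.5742 0.1817 0.06  ] [0.5913 0.1795 0.06  ] [0.5566 0.1831 0.06  ]
[277.8395 308.6762] (np.int32(180), np.int32(242), np.int32(200), np.int32(108), np.int32(9002)) z.037 [0.4162 0.2019 0.037 ] z.06 [0.4309 0.2001 0.06  ] [0.5089 0.1896 0.06  ] [0.3769 0.2033 0.06  ]
[304.2559 399.0989] (np.int32(180), np.int32(366), np.int32(200), np.int32(54), np.int32(4923)) z.037 [0.2804 0.1819 0.037 ] z.06 [0.3042 0.1814 0.06  ] [0.355  0.2056 0.06  ] [0.2753 0.2139 0.06  ]
```

View pics/v3.png

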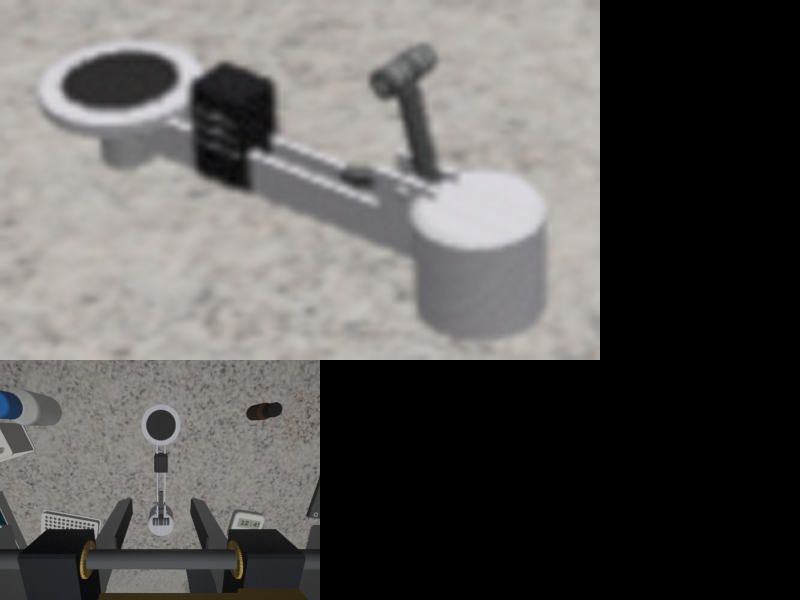

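The lever is now nearly upright (handle at (405,70) in the crop) and the carrier slid only about 2–3 mm. Next I grip the block.

Emit:
send_rows([
  {"x": 0.04, "y": -0.0025, "z": -0.2, "spin": 0, "claw": 54},
  {"x": 0.041, "y": -0.0025, "z": -0.2, "spin": 0, "claw": 54},
  {"x": 0, "y": 0, "z": -0.15, "spin": 0, "claw": 54},
  {"x": 0, "y": 0, "z": -0.15, "spin": 0, "claw": 54},
  {"x": 0, "y": 0, "z": -0.1, "spin": 0, "claw": 54},
  {"x": 0, "y": 0, "z": -0.06, "spin": 0, "claw": 54},
  {"x": 0, "y": 0, "z": 0, "spin": 0, "claw": 54},
  {"x": 0, "y": 0, "z": 0, "spin": 0, "claw": 15},
  {"x": 0, "y": 0, "z": 0, "spin": 0, "claw": 15},
  {"x": 0, "y": 0, "z": 0, "spin": 0, "claw": 15},
  {"x": 0, "y": 0, "z": 0, "spin": 0, "claw": 15},
  {"x": 0, "y": 0, "z": 0, "spin": 0, "claw": 15},
], force=40)

```text
time_s: 6.9
ee_pos: [0.5728, 0.182, 0.028]
eef_rot: [-3.141, -0.001, -0.102]
force: [-0.8, -1.1, 4.6]
grip_width: 0.024
grip_force: 40.0
```

Emit:
send_rows([
  {"x": 0, "y": 0, "z": 0.05, "spin": 0, "claw": 15},
  {"x": 0, "y": 0, "z": 0.1, "spin": 0, "claw": 15},
  {"x": 0, "y": 0, "z": 0.15, "spin": 0, "claw": 15},
  {"x": 0, "y": 0, "z": 0.15, "spin": 0, "claw": 15},
  {"x": 0, "y": 0, "z": 0.15, "spin": 0, "claw": 15},
  {"x": 0, "y": -0.05, "z": 0.05, "spin": 0, "claw": 15},
  {"x": 0, "y": -0.12, "z": 0, "spin": -0.006, "claw": 15},
  {"x": -0.001, "y": -0.18, "z": 0, "spin": -0.006, "claw": 15},
  {"x": -0.001, "y": -0.2, "z": 0, "spin": -0.007, "claw": 15},
  {"x": -0.001, "y": -0.2, "z": 0, "spin": -0.007, "claw": 15},
  {"x": -0.001, "y": -0.2, "z": 0, "spin": -0.007, "claw": 15},
  {"x": -0.001, "y": -0.2, "z": 0, "spin": -0.007, "claw": 15},
  {"x": -0.001, "y": -0.2, "z": 0, "spin": -0.007, "claw": 15},
  {"x": -0.001, "y": -0.2, "z": 0, "spin": -0.007, "claw": 15},
  {"x": -0.001, "y": -0.16, "z": 0, "spin": -0.006, "claw": 15},
  {"x": 0, "y": -0.1, "z": 0, "spin": -0.006, "claw": 15},
  {"x": 0, "y": -0.05, "z": 0, "spin": 0, "claw": 15},
  {"x": 0, "y": 0, "z": 0, "spin": 0, "claw": 15},
  {"x": 0, "y": 0, "z": 0, "spin": 0, "claw": 15},
])

```text
time_s: 8.8
ee_pos: [0.5708, -0.1893, 0.1569]
eef_rot: [-3.141, 0.001, -0.205]
force: [0.1, 0.2, -7.2]
grip_width: 0.0234
grip_force: 40.0
```

```bash
python3 - <<'E'
from h import *
o=get_obs();print(o["time_s"],o["ee_pos"],o["eef_rot"],o["force"],o["moment"])
im=camera("wrist");sc=camera("scene");tp=camera("top");cv2.imwrite("pics/w4.png",im);cv2.imwrite("pics/s4.png",sc);cv2.imwrite("pics/t4.png",tp)
M=np.zeros((600,800,3),np.uint8)
M[:340,:500]=cv2.resize(sc[115:217,250:400],(500,340),interpolation=2)
M[360:,:320]=cv2.resize(im,(320,240))
M[:400,500:800]=cv2.resize(tp[145:285,330:435],(300,400),interpolation=2)
cv2.imwrite("pics/v4.png",M)
E
```

```text
8.8 [ 0.57076771 -0.18925628  0.1568784 ] [-3.14113352e+00  1.00451229e-03 -2.04930082e-01] [ 0.12974282  0.24481021 -7.15896029] [ 0.06521926 -0.09191344 -0.01038277]
```

View pics/v4.png

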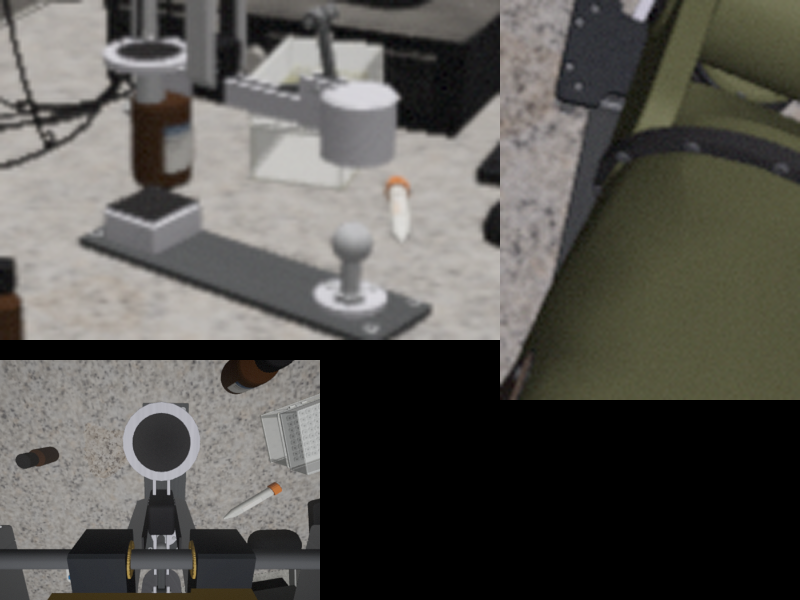

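The arm is held level above the dock. In the crop the socket top is at (360,95) and the ball at (352,242). I'll check the offset in the scene view.

```bash
python3 - <<'E'
from h import *
np.set_printoptions(precision=4,suppress=True)
S=lambda X,Y:(250+(X+.5)*.3-.5,115+(Y+.5)*.3-.5)
S1=lambda X,Y:(180+(X+.5)/4.8-.5,225+(Y+.5)/4.8-.5)
g=cv2.cvtColor(cv2.imread("pics/s4.png"),cv2.COLOR_BGR2GRAY);c=cv2.resize(g[115:217,250:400],(500,340),interpolation=2)
print("ball",onz("scene",*S(352,242),.062),"socktop",onz("scene",*S(360,97),.1694))
g3=onz("scene",*S1(479,208),.0405);print("sock before (s3)",g3,"w3 est .4476 .1945")
# level: foot / platform top
print("plat now",onz("scene",*S(147,53),.1655),"expected",.4487+.19*.979,-.1645-.19*.2036)
for y in(225,235,242,250): print(c[y,320:384:2])
for y in(95,120,140): print(c[y,305:415:3])
E
```

```text
ball [ 0.4458 -0.1627  0.062 ] socktop [ 0.4464 -0.1672  0.1694]
sock before (s3) [0.4474 0.1912 0.0405] w3 est .4476 .1945
plat now [ 0.6307 -0.198   0.1655] expected 0.63471 -0.203184
[176 177 177 178 179 178 178 177 176 175 173 178 187 192 193 193 192 192
 191 190 189 185 181 178 177 175 173 172 172 173 172 172]
[172 172 173 172 169 166 158 150 150 157 163 170 174 179 182 184 186 187
 187 186 185 184 184 180 176 175 178 183 185 184 183 179]
[181 178 176 171 161 143 125 115 117 127 133 139 144 149 153 157 161 161
 161 159 158 157 155 153 151 150 156 168 178 181 181 180]
[184 184 185 185 181 175 148 114  94  92  93  98 103 107 110 113 116 117
 117 116 116 115 113 110 115 130 154 172 180 179 179 179]
[109 108 109 104 105 131 171 197 205 210 212 213 213 213 213 213 213 213
 213 214 214 214 215 214 213 213 213 214 214 210 187 126  50  25  23  25
  25]
[106 105 107 106 105 102 100 102 104 105 109 110 110 112 114 118 120 122
 123 123 125 126 128 129 131 129 130 131 130 127 103  38  15  14  12  13
  21]
[199 200 200 199 191 149 112 102 104 105 108 109 111 113 116 119 122 124
 125 125 127 128 131 130 131 132 132 132 132 137 156 175 178 179 180 178
 176]
```

Emit:
send_rows([
  {"x": 0.002, "y": 0.01, "z": -0.08, "spin": 0, "claw": 15},
  {"x": 0, "y": 0, "z": -0.1, "spin": 0, "claw": 15},
  {"x": 0, "y": 0, "z": -0.05, "spin": 0, "claw": 15},
  {"x": 0, "y": 0, "z": -0.03, "spin": 0, "claw": 15},
  {"x": 0, "y": 0, "z": -0.015, "spin": 0, "claw": 15},
  {"x": 0, "y": 0, "z": -0.015, "spin": 0, "claw": 15},
  {"x": 0, "y": 0, "z": 0, "spin": 0, "claw": 15},
  {"x": 0, "y": 0, "z": 0, "spin": 0, "claw": 15},
])

```text
time_s: 9.75
ee_pos: [0.5716, -0.1881, 0.0999]
eef_rot: [3.141, -0.001, -0.205]
force: [-0.9, -0.2, -7.6]
grip_width: 0.0237
grip_force: 40.0
```

```bash
cat > f.py <<'E'
from h import *
o=get_obs();print(np.round(o["time_s"],2),np.round(o["ee_pos"],4),np.round(o["eef_rot"],4),np.round(o["force"],2),np.round(o["moment"],3))
E
python3 f.py
```

```text
9.75 [ 0.5716 -0.1881  0.0999] [ 3.1414e+00 -7.0000e-04 -2.0550e-01] [-0.86 -0.25 -7.57] [ 0.017 -0.035 -0.029]
```

Emit:
send_rows([
  {"x": 0, "y": 0, "z": -0.01, "spin": 0, "claw": 15},
  {"x": 0, "y": 0, "z": -0.01, "spin": 0, "claw": 15},
  {"x": 0, "y": 0, "z": 0, "spin": 0, "claw": 15},
  {"x": 0, "y": 0, "z": 0, "spin": 0, "claw": 15},
])

```text
time_s: 10.15
ee_pos: [0.5714, -0.188, 0.0954]
eef_rot: [-3.142, 0.0, -0.206]
force: [0.6, 0.0, -6.4]
grip_width: 0.0238
grip_force: 40.0
```

```bash
python3 f.py
```

```text
10.15 [ 0.5714 -0.188   0.0954] [-3.1416e+00  1.0000e-04 -2.0550e-01] [ 0.59  0.04 -6.37] [ 0.078 -0.021  0.038]
```

Emit:
send_rows([
  {"x": 0, "y": 0, "z": -0.01, "spin": 0, "claw": 15},
  {"x": 0, "y": 0, "z": -0.005, "spin": 0, "claw": 15},
  {"x": 0, "y": 0, "z": 0, "spin": 0, "claw": 15},
  {"x": 0, "y": 0, "z": 0, "spin": 0, "claw": 15},
])

```text
time_s: 10.55
ee_pos: [0.5714, -0.188, 0.0924]
eef_rot: [-3.142, 0.0, -0.205]
force: [-0.6, 1.0, -7.6]
grip_width: 0.0239
grip_force: 40.0
```

```bash
python3 f.py
```

```text
10.55 [ 0.5714 -0.188   0.0924] [-3.1416  0.     -0.2055] [-0.56  0.96 -7.57] [ 0.042 -0.035 -0.053]
```

Emit:
send_rows([
  {"x": 0, "y": 0, "z": -0.01, "spin": 0, "claw": 15},
  {"x": 0, "y": 0, "z": -0.005, "spin": 0, "claw": 15},
  {"x": 0, "y": 0, "z": 0, "spin": 0, "claw": 15},
  {"x": 0, "y": 0, "z": 0, "spin": 0, "claw": 15},
])

```text
time_s: 10.95
ee_pos: [0.5714, -0.188, 0.0894]
eef_rot: [3.142, 0.0, -0.205]
force: [-0.5, -0.2, -6.2]
grip_width: 0.0237
grip_force: 40.0
```

```bash
python3 f.py
```

```text
10.95 [ 0.5714 -0.188   0.0894] [ 3.1416e+00  1.0000e-04 -2.0540e-01] [-0.45 -0.23 -6.21] [ 0.068 -0.032 -0.015]
```

Emit:
send_rows([
  {"x": 0, "y": 0, "z": -0.01, "spin": 0, "claw": 15},
  {"x": 0, "y": 0, "z": -0.005, "spin": 0, "claw": 15},
  {"x": 0, "y": 0, "z": 0, "spin": 0, "claw": 15},
  {"x": 0, "y": 0, "z": 0, "spin": 0, "claw": 15},
])

```text
time_s: 11.35
ee_pos: [0.5714, -0.188, 0.0864]
eef_rot: [-3.142, 0.0, -0.205]
force: [-0.3, -0.3, -6.3]
grip_width: 0.0238
grip_force: 40.0
```

```bash
python3 f.py
```

```text
11.35 [ 0.5714 -0.188   0.0864] [-3.1416e+00  1.0000e-04 -2.0540e-01] [-0.31 -0.27 -6.34] [ 0.002 -0.058 -0.061]
```

Emit:
send_rows([
  {"x": 0, "y": 0, "z": -0.01, "spin": 0, "claw": 15},
  {"x": 0, "y": 0, "z": -0.005, "spin": 0, "claw": 15},
  {"x": 0, "y": 0, "z": 0, "spin": 0, "claw": 15},
  {"x": 0, "y": 0, "z": 0, "spin": 0, "claw": 15},
])

```text
time_s: 11.75
ee_pos: [0.5714, -0.188, 0.0834]
eef_rot: [3.142, 0.0, -0.205]
force: [0.2, -0.7, -6.8]
grip_width: 0.0237
grip_force: 40.0
```

```bash
python3 f.py
```

```text
11.75 [ 0.5714 -0.188   0.0834] [ 3.1416e+00  1.0000e-04 -2.0540e-01] [ 0.23 -0.7  -6.77] [-0.018 -0.015 -0.032]
```

Emit:
send_rows([
  {"x": 0, "y": 0, "z": -0.01, "spin": 0, "claw": 15},
  {"x": 0, "y": 0, "z": -0.005, "spin": 0, "claw": 15},
  {"x": 0, "y": 0, "z": 0, "spin": 0, "claw": 15},
  {"x": 0, "y": 0, "z": 0, "spin": 0, "claw": 15},
])

```text
time_s: 12.15
ee_pos: [0.5714, -0.188, 0.0804]
eef_rot: [-3.142, 0.0, -0.205]
force: [0.0, 0.3, -7.2]
grip_width: 0.0238
grip_force: 40.0
```

```bash
python3 f.py
```

```text
12.15 [ 0.5714 -0.188   0.0804] [-3.1416  0.     -0.2055] [ 0.04  0.35 -7.23] [0.015 0.005 0.05 ]
```

Emit:
send_rows([
  {"x": 0, "y": 0, "z": -0.01, "spin": 0, "claw": 15},
  {"x": 0, "y": 0, "z": -0.01, "spin": 0, "claw": 15},
  {"x": 0, "y": 0, "z": 0, "spin": 0, "claw": 15},
  {"x": 0, "y": 0, "z": 0, "spin": 0, "claw": 15},
])

```text
time_s: 12.55
ee_pos: [0.5714, -0.188, 0.0763]
eef_rot: [-3.142, 0.0, -0.206]
force: [-0.2, -0.2, -6.5]
grip_width: 0.0237
grip_force: 40.0
```

```bash
python3 f.py
```

```text
12.55 [ 0.5714 -0.188   0.0763] [-3.1416e+00  1.0000e-04 -2.0550e-01] [-0.18 -0.24 -6.54] [-0.012 -0.014 -0.017]
```

Emit:
send_rows([
  {"x": 0, "y": 0, "z": -0.01, "spin": 0, "claw": 15},
  {"x": 0, "y": 0, "z": -0.01, "spin": 0, "claw": 15},
  {"x": 0, "y": 0, "z": 0, "spin": 0, "claw": 15},
  {"x": 0, "y": 0, "z": 0, "spin": 0, "claw": 15},
])

```text
time_s: 12.95
ee_pos: [0.5714, -0.188, 0.0723]
eef_rot: [-3.142, 0.0, -0.205]
force: [0.1, -0.1, -7.1]
grip_width: 0.0235
grip_force: 40.0
```

```bash
python3 f.py
```

```text
12.95 [ 0.5714 -0.188   0.0723] [-3.1416e+00  1.0000e-04 -2.0550e-01] [ 0.07 -0.14 -7.11] [ 0.028 -0.082 -0.02 ]
```

Only about 4 mm remain, so I continue in smaller steps.

Emit:
send_rows([
  {"x": 0, "y": 0, "z": -0.005, "spin": 0, "claw": 15},
  {"x": 0, "y": 0, "z": -0.005, "spin": 0, "claw": 15},
  {"x": 0, "y": 0, "z": -0.005, "spin": 0, "claw": 15},
  {"x": 0, "y": 0, "z": 0, "spin": 0, "claw": 15},
  {"x": 0, "y": 0, "z": 0, "spin": 0, "claw": 15},
])

```text
time_s: 13.45
ee_pos: [0.5714, -0.188, 0.0694]
eef_rot: [3.142, 0.0, -0.205]
force: [0.4, -0.5, -7.1]
grip_width: 0.0236
grip_force: 40.0
```

```bash
python3 f.py
```

```text
13.45 [ 0.5714 -0.188   0.0694] [ 3.1416e+00  1.0000e-04 -2.0540e-01] [ 0.45 -0.49 -7.11] [ 0.066 -0.034 -0.087]
```

Emit:
send_rows([
  {"x": 0, "y": 0, "z": -0.005, "spin": 0, "claw": 15},
  {"x": 0, "y": 0, "z": 0, "spin": 0, "claw": 15},
  {"x": 0, "y": 0, "z": 0, "spin": 0, "claw": 15},
])

```text
time_s: 13.75
ee_pos: [0.5714, -0.188, 0.0684]
eef_rot: [-3.142, 0.0, -0.206]
force: [-0.0, 0.3, -8.1]
grip_width: 0.0239
grip_force: 40.0
```

```bash
python3 f.py
```

```text
13.75 [ 0.5714 -0.188   0.0684] [-3.1415e+00  1.0000e-04 -2.0550e-01] [-0.    0.28 -8.08] [-0.011 -0.065  0.014]
```

Emit:
send_rows([
  {"x": 0, "y": 0, "z": -0.005, "spin": 0, "claw": 15},
  {"x": 0, "y": 0, "z": 0, "spin": 0, "claw": 15},
  {"x": 0, "y": 0, "z": 0, "spin": 0, "claw": 15},
])

```text
time_s: 14.05
ee_pos: [0.5715, -0.1881, 0.0678]
eef_rot: [3.141, -0.0, -0.205]
force: [-1.2, 0.8, -1.9]
grip_width: 0.024
grip_force: 40.0
```

```bash
python3 f.py
```

```text
14.05 [ 0.5715 -0.1881  0.0678] [ 3.1415e+00 -4.0000e-04 -2.0550e-01] [-1.23  0.79 -1.88] [0.201 0.386 0.004]
```

Emit:
send_rows([
  {"x": 0, "y": 0, "z": -0.003, "spin": 0, "claw": 15},
  {"x": 0, "y": 0, "z": 0, "spin": 0, "claw": 15},
  {"x": 0, "y": 0, "z": 0, "spin": 0, "claw": 15},
])

```text
time_s: 14.35
ee_pos: [0.5715, -0.1881, 0.0677]
eef_rot: [3.141, -0.001, -0.206]
force: [-4.3, 1.8, 5.7]
grip_width: 0.0239
grip_force: 40.0
```

```bash
python3 f.py
```

```text
14.35 [ 0.5715 -0.1881  0.0677] [ 3.1415e+00 -7.0000e-04 -2.0550e-01] [-4.32  1.83  5.66] [ 0.381  0.994 -0.039]
```

Contact came at exactly the home height with only small forces. I release, rise and check.

Emit:
send_rows([
  {"x": 0, "y": 0, "z": 0.003, "spin": 0, "claw": 15},
  {"x": 0, "y": 0, "z": 0, "spin": 0, "claw": 54},
  {"x": 0, "y": 0, "z": 0, "spin": 0, "claw": 54},
  {"x": 0, "y": 0, "z": 0, "spin": 0, "claw": 54},
  {"x": 0, "y": 0, "z": 0, "spin": 0, "claw": 54},
  {"x": 0, "y": 0, "z": 0.05, "spin": 0, "claw": 54},
  {"x": 0, "y": 0, "z": 0.15, "spin": 0, "claw": 60},
  {"x": 0, "y": 0, "z": 0.2, "spin": 0, "claw": 60},
  {"x": -0.1, "y": 0.02, "z": 0.2, "spin": 0, "claw": 60},
  {"x": -0.1, "y": 0.02, "z": 0.1, "spin": 0, "claw": 60},
  {"x": 0, "y": 0, "z": 0, "spin": 0, "claw": 60},
  {"x": 0, "y": 0, "z": 0, "spin": 0, "claw": 60},
])

```text
time_s: 15.55
ee_pos: [0.5316, -0.1801, 0.208]
eef_rot: [3.141, -0.001, -0.206]
force: [0.1, -0.1, -0.0]
grip_width: 0.0596
grip_force: 0.0
```

```bash
python3 f.py; python3 - <<'E'
from h import *
np.set_printoptions(precision=4,suppress=True)
im=camera("wrist");sc=camera("scene");cv2.imwrite("pics/w5.png",im);cv2.imwrite("pics/s5.png",sc)
M=np.zeros((600,800,3),np.uint8)
M[:340,:500]=cv2.resize(sc[115:217,250:400],(500,340),interpolation=2)
M[:,500:]=cv2.resize(im[0:300,205:355],(300,600),interpolation=2)
cv2.imwrite("pics/v5.png",M)
g=cv2.cvtColor(im,cv2.COLOR_BGR2GRAY)
n,l,s,c=cv2.connectedComponentsWithStats((g[:,230:340]<70).astype(np.uint8))
for i in range(1,n):
    if s[i,4]>300:
        q=c[i]+[230,0];print(q,s[i],onz("wrist",*q,.077),onz("wrist",*q,.1))
E
```

```text
15.55 [ 0.5316 -0.1801  0.208 ] [ 3.1414e+00 -1.2000e-03 -2.0560e-01] [ 0.06 -0.13 -0.03] [ 0.065  0.021 -0.024]
[281.6933  85.6336] [  24   56   57   60 2683] [ 0.6346 -0.2014  0.077 ] [ 0.6326 -0.201   0.1   ]
[281.8617 160.8715] [  38  142   29   38 1012] [ 0.5693 -0.1879  0.077 ] [ 0.5722 -0.1885  0.1   ]
[283.8807 337.7569] [   0  331  110   15 1592] [ 0.3781 -0.1502  0.077 ] [ 0.3952 -0.1536  0.1   ]
[272.9517 394.4089] [   0  366  110   54 4576] [ 0.305 -0.122  0.077] [ 0.3276 -0.1275  0.1   ]
```

View pics/v5.png

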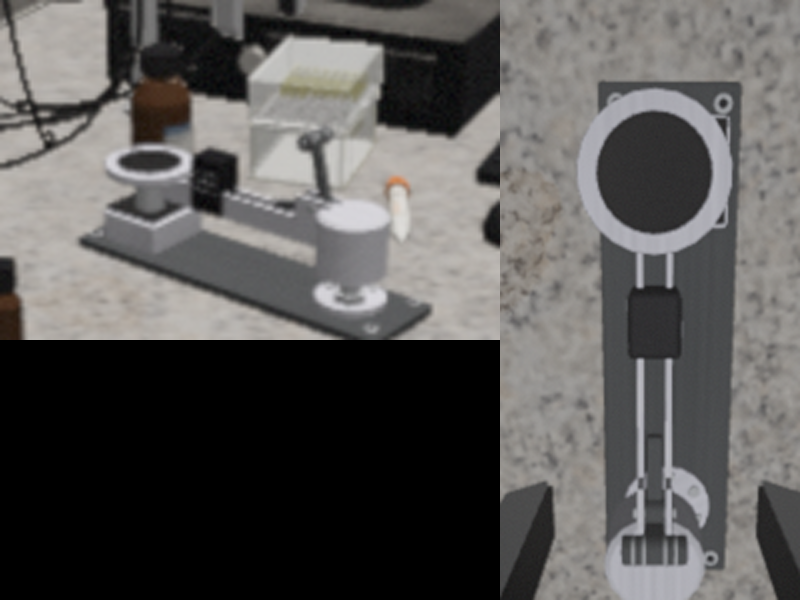

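The arm sits home and level: the foot is on the rest and the socket covers the ball (socket top at (350,215) in the crop). Lever handle on the tool axis at about (282,275). Now I pinch the handle.

Emit:
send_rows([
  {"x": -0.12, "y": 0.025, "z": 0, "spin": 0, "claw": 54},
  {"x": -0.123, "y": 0.027, "z": 0, "spin": 0, "claw": 54},
  {"x": 0, "y": 0, "z": -0.15, "spin": 0, "claw": 54},
  {"x": 0, "y": 0, "z": -0.15, "spin": 0, "claw": 54},
  {"x": 0, "y": 0, "z": -0.1, "spin": 0, "claw": 54},
  {"x": 0, "y": 0, "z": -0.065, "spin": 0, "claw": 54},
  {"x": 0, "y": 0, "z": 0, "spin": 0, "claw": 54},
  {"x": 0, "y": 0, "z": 0, "spin": 0, "claw": 15},
  {"x": 0, "y": 0, "z": 0, "spin": 0, "claw": 15},
  {"x": 0, "y": 0, "z": 0, "spin": 0, "claw": 15},
  {"x": 0, "y": 0, "z": 0, "spin": 0, "claw": 15},
], force=8)

```text
time_s: 16.75
ee_pos: [0.4831, -0.1697, 0.115]
eef_rot: [3.141, -0.001, -0.206]
force: [0.6, 1.2, 0.3]
grip_width: 0.0282
grip_force: 8.0
```

```bash
python3 f.py
```

```text
16.75 [ 0.4831 -0.1697  0.115 ] [ 3.1415e+00 -1.1000e-03 -2.0550e-01] [0.62 1.2  0.26] [ 0.137 -0.069  0.006]
```

Emit:
send_rows([
  {"x": 0.0155, "y": -0.003, "z": -0.002, "spin": 0, "claw": 15},
  {"x": 0.0155, "y": -0.003, "z": -0.0035, "spin": 0, "claw": 15},
  {"x": 0.023, "y": -0.005, "z": -0.007, "spin": 0, "claw": 15},
  {"x": 0.023, "y": -0.005, "z": -0.009, "spin": 0, "claw": 15},
  {"x": 0.021, "y": -0.0045, "z": -0.0115, "spin": 0, "claw": 15},
  {"x": 0.0205, "y": -0.004, "z": -0.0135, "spin": 0, "claw": 15},
  {"x": 0.019, "y": -0.004, "z": -0.016, "spin": 0, "claw": 15},
  {"x": 0.017, "y": -0.0035, "z": -0.017, "spin": 0, "claw": 15},
  {"x": 0, "y": 0, "z": 0, "spin": 0, "claw": 15},
])

```text
time_s: 17.65
ee_pos: [0.5149, -0.1763, 0.0987]
eef_rot: [3.141, -0.002, -0.205]
force: [5.4, -0.4, 1.9]
grip_width: 0.028
grip_force: 8.0
```

```bash
python3 f.py
```

```text
17.65 [ 0.5149 -0.1763  0.0987] [ 3.1414e+00 -2.3000e-03 -2.0540e-01] [ 5.44 -0.4   1.91] [-0.122 -1.078 -0.064]
```

Emit:
send_rows([
  {"x": 0.0155, "y": -0.003, "z": -0.019, "spin": 0, "claw": 15},
  {"x": 0.0135, "y": -0.003, "z": -0.0205, "spin": 0, "claw": 15},
  {"x": 0.009, "y": -0.002, "z": -0.016, "spin": 0, "claw": 15},
  {"x": 0.007, "y": -0.0015, "z": -0.017, "spin": 0, "claw": 15},
  {"x": 0, "y": 0, "z": 0, "spin": 0, "claw": 15},
])

```text
time_s: 18.15
ee_pos: [0.5235, -0.1781, 0.0839]
eef_rot: [3.141, -0.002, -0.205]
force: [5.5, -0.3, 1.3]
grip_width: 0.0277
grip_force: 8.0
```

```bash
python3 f.py
```

```text
18.15 [ 0.5235 -0.1781  0.0839] [ 3.1415e+00 -1.5000e-03 -2.0540e-01] [ 5.54 -0.3   1.33] [-0.139 -1.011  0.088]
```

Emit:
send_rows([
  {"x": 0, "y": 0, "z": 0, "spin": 0, "claw": 50},
  {"x": 0, "y": 0, "z": 0, "spin": 0, "claw": 50},
  {"x": 0, "y": 0, "z": 0, "spin": 0, "claw": 50},
  {"x": 0, "y": 0, "z": 0.1, "spin": 0, "claw": 50},
  {"x": 0, "y": 0, "z": 0.125, "spin": 0, "claw": 50},
  {"x": 0.012, "y": -0.0035, "z": 0, "spin": 0, "claw": 0},
  {"x": 0, "y": 0, "z": 0, "spin": 0, "claw": 0},
  {"x": 0, "y": 0, "z": 0, "spin": 0, "claw": 0},
  {"x": 0, "y": 0, "z": 0, "spin": 0, "claw": 0},
  {"x": 0, "y": 0, "z": 0, "spin": 0, "claw": 0},
  {"x": 0, "y": 0, "z": -0.05, "spin": 0, "claw": 0},
  {"x": 0, "y": 0, "z": -0.03, "spin": 0, "claw": 0},
  {"x": 0, "y": 0, "z": -0.02, "spin": 0, "claw": 0},
  {"x": 0, "y": 0, "z": -0.02, "spin": 0, "claw": 0},
  {"x": 0, "y": 0, "z": 0, "spin": 0, "claw": 0},
])

```text
time_s: 19.65
ee_pos: [0.525, -0.1786, 0.1045]
eef_rot: [-3.141, 0.001, -0.205]
force: [0.1, -0.3, 0.1]
grip_width: 0.0004
grip_force: 0.0
```

```bash
python3 f.py
```

```text
19.65 [ 0.525  -0.1786  0.1045] [-3.1415e+00  6.0000e-04 -2.0550e-01] [ 0.13 -0.27  0.15] [ 0.066  0.028 -0.006]
```

Emit:
send_rows([
  {"x": 0, "y": 0, "z": -0.01, "spin": 0, "claw": 0},
  {"x": 0, "y": 0, "z": -0.005, "spin": 0, "claw": 0},
  {"x": 0, "y": 0, "z": 0, "spin": 0, "claw": 0},
])

```text
time_s: 19.95
ee_pos: [0.5251, -0.1787, 0.1021]
eef_rot: [3.142, -0.0, -0.205]
force: [-0.3, -0.1, 0.9]
grip_width: 0.0007
grip_force: 0.5
```

```bash
python3 f.py
```

```text
19.95 [ 0.5251 -0.1787  0.1021] [ 3.1415e+00 -1.0000e-04 -2.0550e-01] [-0.26 -0.13  0.94] [0.09  0.004 0.009]
```

Emit:
send_rows([
  {"x": 0, "y": 0, "z": -0.01, "spin": 0, "claw": 0},
  {"x": 0, "y": 0, "z": 0, "spin": 0, "claw": 0},
  {"x": 0, "y": 0, "z": 0, "spin": 0, "claw": 0},
])

```text
time_s: 20.25
ee_pos: [0.525, -0.1786, 0.0999]
eef_rot: [-3.142, 0.0, -0.205]
force: [-0.2, 0.5, 0.8]
grip_width: 0.0004
grip_force: 0.4
```

```bash
python3 f.py
```

```text
20.25 [ 0.525  -0.1786  0.0999] [-3.1416e+00  2.0000e-04 -2.0540e-01] [-0.22  0.54  0.78] [0.073 0.038 0.034]
```

Emit:
send_rows([
  {"x": 0, "y": 0, "z": -0.007, "spin": 0, "claw": 0},
  {"x": 0, "y": 0, "z": 0, "spin": 0, "claw": 0},
  {"x": 0, "y": 0, "z": 0, "spin": 0, "claw": 0},
])

```text
time_s: 20.55
ee_pos: [0.525, -0.1786, 0.0985]
eef_rot: [-3.142, 0.0, -0.205]
force: [-0.4, 0.6, 0.6]
grip_width: 0.001
grip_force: 0.4
```

```bash
python3 f.py
```

```text
20.55 [ 0.525  -0.1786  0.0985] [-3.1416e+00  3.0000e-04 -2.0550e-01] [-0.44  0.63  0.62] [ 0.037 -0.01  -0.002]
```

Emit:
send_rows([
  {"x": 0, "y": 0, "z": -0.006, "spin": 0, "claw": 0},
  {"x": 0, "y": 0, "z": 0, "spin": 0, "claw": 0},
  {"x": 0, "y": 0, "z": 0, "spin": 0, "claw": 0},
])

```text
time_s: 20.85
ee_pos: [0.5251, -0.1786, 0.0974]
eef_rot: [-3.142, 0.0, -0.205]
force: [-0.1, -0.3, 1.2]
grip_width: 0.0005
grip_force: 0.7
```

```bash
python3 f.py
```

```text
20.85 [ 0.5251 -0.1786  0.0974] [-3.1416  0.     -0.2055] [-0.12 -0.34  1.15] [ 0.006 -0.051  0.002]
```

Emit:
send_rows([
  {"x": 0, "y": 0, "z": -0.006, "spin": 0, "claw": 0},
  {"x": 0, "y": 0, "z": 0, "spin": 0, "claw": 0},
  {"x": 0, "y": 0, "z": 0, "spin": 0, "claw": 0},
])

```text
time_s: 21.15
ee_pos: [0.5255, -0.1787, 0.0968]
eef_rot: [3.141, -0.001, -0.205]
force: [-0.1, -0.2, 6.4]
grip_width: 0.0004
grip_force: 3.2
```

```bash
python3 f.py; python3 - <<'E'
from h import *
im=camera("wrist");sc=camera("scene");cv2.imwrite("pics/s6.png",sc)
M=np.zeros((600,800,3),np.uint8)
M[:400,:500]=cv2.resize(sc[140:212,290:380],(500,400),interpolation=2)
M[:,500:]=cv2.resize(im[100:340,222:342],(300,600),interpolation=2)
cv2.imwrite("pics/v6.png",M)
E
```

```text
21.15 [ 0.5255 -0.1787  0.0968] [ 3.1414e+00 -1.2000e-03 -2.0540e-01] [-0.07 -0.15  6.45] [0.072 0.054 0.058]
```

View pics/v6.png

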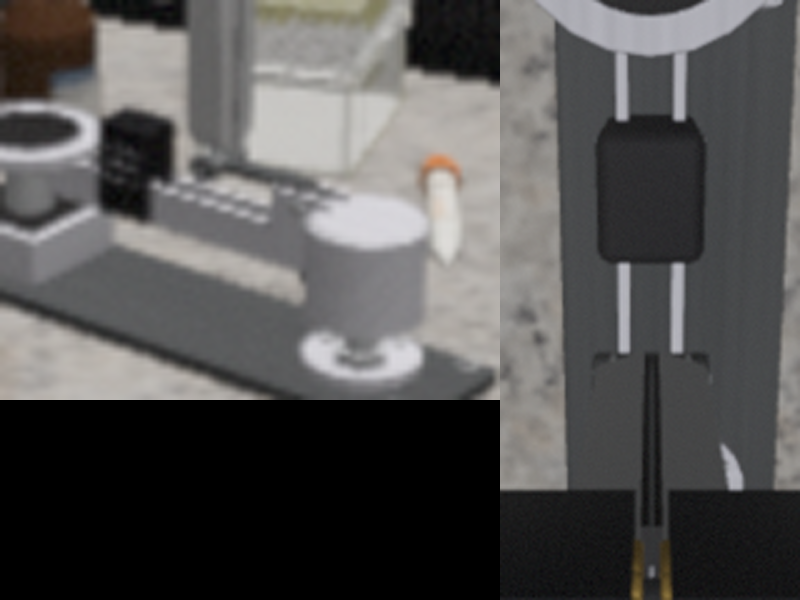

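The fingertips are on the handle at (205,165) in the crop. The lever is level along the arm, and the force is rising at the expected stop height. I press a little more.

Emit:
send_rows([
  {"x": 0, "y": 0, "z": -0.005, "spin": 0, "claw": 0},
  {"x": 0, "y": 0, "z": 0, "spin": 0, "claw": 0},
  {"x": 0, "y": 0, "z": 0, "spin": 0, "claw": 0},
])

```text
time_s: 21.55
ee_pos: [0.5258, -0.1789, 0.0964]
eef_rot: [3.141, -0.002, -0.205]
force: [0.8, 1.2, 10.8]
grip_width: 0.0005
grip_force: 5.4
```

```bash
python3 f.py
```

```text
21.55 [ 0.5258 -0.1789  0.0964] [ 3.1412e+00 -2.4000e-03 -2.0540e-01] [ 0.77  1.22 10.85] [0.115 0.1   0.024]
```

Emit:
send_rows([
  {"x": 0, "y": 0, "z": -0.007, "spin": 0, "claw": 0},
  {"x": 0, "y": 0, "z": 0, "spin": 0, "claw": 0},
  {"x": 0, "y": 0, "z": 0, "spin": 0, "claw": 0},
])

```text
time_s: 21.85
ee_pos: [0.5264, -0.179, 0.0958]
eef_rot: [3.141, -0.004, -0.205]
force: [-0.6, 0.6, 17.5]
grip_width: 0.0006
grip_force: 8.6
```

```bash
python3 f.py
```

```text
21.85 [ 0.5264 -0.179   0.0958] [ 3.141  -0.0041 -0.2054] [-0.62  0.61 17.48] [0.259 0.121 0.063]
```

Emit:
send_rows([
  {"x": 0, "y": 0, "z": 0.03, "spin": 0, "claw": 0},
  {"x": 0, "y": 0, "z": 0.15, "spin": 0, "claw": 0},
  {"x": 0, "y": 0, "z": 0.2, "spin": 0, "claw": 0},
  {"x": -0.05, "y": 0, "z": 0.2, "spin": 0, "claw": 0},
  {"x": -0.1, "y": 0, "z": 0.1, "spin": 0, "claw": 0},
  {"x": 0, "y": 0, "z": 0, "spin": 0, "claw": 0},
  {"x": 0, "y": 0, "z": 0, "spin": 0, "claw": 0},
])

```text
time_s: 22.55
ee_pos: [0.4951, -0.1786, 0.2293]
eef_rot: [-3.142, 0.0, -0.206]
force: [0.0, -0.8, 0.2]
grip_width: 0.0007
grip_force: 0.0
```

```bash
python3 f.py; python3 - <<'E'
from h import *
np.set_printoptions(precision=2,suppress=True,linewidth=200)
sc=camera("scene");cv2.imwrite("pics/s7.png",sc);m=camera_model("scene");T=np.linalg.inv(np.array(m["T"]));f=210/np.tan(np.radians(m["fovy"])/2)
def pj(s,z,y=0):
    p=np.array([.4491+s*.979+y*.2036,-.1627-s*.2036+y*.979,.04+z,1]);c=T@p;return np.array([m["cx"]+f*c[0]/c[2],m["cy"]+f*c[1]/c[2]])
for t in(0,.1,.2):
    s=.03+.049*np.cos(t)-.007*np.sin(t);z=.044+.049*np.sin(t)+.007*np.cos(t);print(t,"near end",pj(s,z,.014),"far",pj(s,z,-.014))
print("socket top ctr",pj(0,.041),"block top ctr",pj(.125,.06))
g=cv2.cvtColor(sc,cv2.COLOR_BGR2GRAY);print("cols 318..346");
for r in range(160,182):print(r,g[r,318:346])
E
```

```text
22.55 [ 0.4951 -0.1786  0.2293] [-3.1415e+00  2.0000e-04 -2.0570e-01] [ 0.02 -0.75  0.18] [ 0.113 -0.03  -0.079]
0 near end [324.08 169.51] far [331.03 166.13]
0.1 near end [324.42 167.74] far [331.38 164.39]
0.2 near end [324.91 166.06] far [331.88 162.73]
socket top ctr [354.26 179.66] block top ctr [312.91 160.1 ]
cols 318..346
160 [139 155 159 165 171 170 161 137 136 141 144 152 161 176 195 198 199 199 199 199 199 198 197 198 198 198 198 197]
161 [ 63  79 109 148 172 177 167 141 136 141 151 165 176 191 198 199 199 200 199 199 198 200 200 198 199 198 198 199]
162 [ 31  36  55 115 167 177 169 142 139 147 160 170 187 197 199 199 199 198 199 199 199 199 199 199 199 198 199 199]
163 [ 29  26  37 104 163 177 169 140 142 158 173 186 195 197 198 199 198 199 199 199 199 198 200 199 199 199 199 198]
164 [ 19  19  43 117 172 175 163 141 148 163 182 192 189 191 188 192 197 199 199 199 199 199 199 199 199 199 199 199]
165 [ 18  21  44 117 173 173 163 148 161 176 183 179 159 159 144 169 189 198 198 199 199 199 198 198 198 199 199 199]
166 [ 20  21  41 114 168 171 164 152 161 169 148 144 129 13
[... 1128 characters left out ...]
5 106 108 108 110 116 117 120 155 174 168 145 145 139 126 126 133 161 185 187 166 119 108 109 111 120 119 113]
177 [105 107 106 107 108 106 107 108 115 119 124 152 176 167 143 140 139 124 121 125 130 111 108 105 102 112 127 122]
178 [106 107 107 107 106 106 107 109 109 106 107 114 120 122 147 171 167 136 129 135 117 108 108 108 103  99 114 145]
179 [107 110 109 108 106 109 107 108 108 106 107 106 105 108 113 119 122 135 162 165 127 110 110 108 107 107 125 161]
180 [125 120 112 111 109 108 108 107 108 108 108 108 106 107 108 107 108 111 117 115 104 105 108 109 109 108 123 156]
181 [161 152 134 121 117 116 111 108 109 110 108 106 108 108 107 108 107 109 107 107 105 108 108 108 109 108 110 131]
```

The handle's measured ends (about (325,170) and (332,168)) match the projection for an angle of 0, and nothing is touching the robot.

```bash
python3 -c "
from station import *
print(hand_in())"
```

```text
the job is handed in; nothing more can be done
None
```

The lever was swung up, the carrier arm lowered fully home on the ball with its foot on the rest, and the lever pressed down to its stop; handed in at about 23 s, with no verdict returned.

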